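# Pop open the wide larder box with a steady hand

## Task

Open the wider of the two white larder boxes so that the tins inside can be got at: press down its catch button until the lid is let go, and keep your hand on the sprung lid so that it does not fly up but rises calmly, until it stands fully open. Leave the small box shut.

Things in the scene. Friction and masses are not known exactly. Their poses are not given: they have to be found in the camera images.
- wide_box: White steel box with light-wood lid, fixed; 140 mm deep (x) by 200 wide (y), walls 90 high. Origin: centre of its underside, on the table; x points from button side to hinge side, roughly away from the robot, z up. Lid 8 thick: upper face z = 98, front edge x = -70, hinge axis along y at x = +70, z = 90. The other, small box looks alike; which one stands left varies.
- wide_button (a joint): Steel catch button, 24 (x) by 32 (y) mm, in a dark housing before the middle of the wide box's lid: box-frame centre x = -83.5, y = 0, top z = 103.5, i.e. 5.5 above the lid and 1.5 from its edge: shut fingers set down centred on the seam press it, then meet the lid. 0 = out, 0.007 m = fully down; about 3 N; stays down; frees the lid at 0.0035.
- wide_lid (a joint): Lid of the wide box: 0 = shut, 1.3 rad = fully open (up and away from the button), where it stops and stays. A spring lifts it all the way: about 1.5 N at the front edge when shut, less near open. Let go when shut it flies up at about 5 rad/s; let go beyond 1.1 rad it goes on below 2.5 rad/s.
- small_lid (a joint): Lid of the small box (same make with its own button, 110 deep, 120 wide, walls 75 high): 0 = shut; to stay shut.

How it is judged:
On the way:
1. the catch button of the wide box is pressed in (value of joint wide_button above 0.0033 m), for 0.05 s.
At the end, for the whole second after the job is handed in: The lid of the wide box stands open beyond 1.15 rad (66 degrees; its stop is at 1.3), at rest, and the small box's lid is shut (below 0.1 rad) (value of joint wide_lid above 1.15 rad and velocity of joint wide_lid between -0.1 and 0.1 rad/s and value of joint small_lid below 0.1 rad); the robot touches nothing.
It fails at once if the lid of the wide box flies up (opens faster than 3 rad/s) (velocity of joint wide_lid above 3 rad/s).
It fails at once if the small box comes open (value of joint small_lid above 0.1 rad).
It also fails if it takes over 32 s, if anything falls off the work surface, if the arm or the gripper's body presses on something with over 40 N, if the wrist force passes 120 N, or if a joint passes its speed limit or range.

## Robot

A 7-joint arm with a two-finger parallel gripper is mounted at the origin on a cart in front of the work surface, level with it; the furniture and walls round the work are solid. World frame = base frame: x ahead of the robot, y to its left, z up, the work surface at z = 0. Lengths are in m, angles in rad, forces in N, time in s.
With the tool pointing down it reaches from about 0.4 to 0.85 m from the base axis. Payload 10.4 kg.
Tool frame: the origin (TCP) lies at the very end of the fingers, on their centre line; the grasp point (between the pads) lies 19 mm behind it; z points along the fingers, y is the line along which they close (so a half turn about z gives the same grasp; the last joint's range is limited). The gripper opens to 87 mm and grips with 3 to 60 N. Pads are 19 mm wide; open, the fingers measure 117 mm over their backs; the gripper's body (75 mm by 190 mm) begins 51 mm behind the grasp point.
Start: joints at [1.3, 0.332, -0.065, 1.46, 0.022, 1.35, -0.088], TCP at [0.153, -0.606, 0.223] pointing down, gripper open.
Joint ranges: [-2.6, 2.6], [-0.5, 2.12], [-1.47, 1.34], [0.16, 2.42], [-1.27, 4.41], [0.06, 2.06], [-2.6, 2.6]. Speed limits (rad/s): [2.22, 2.22, 2.79, 2.79, 3.14, 3.14, 3.14].

## Interface

Orientations are given as a unit quaternion [x, y, z, w].
In Python, from bench import r gives the robot as it stands.
- The arm moves only by the shell command python3 -m crank 'ROWS' [FORCE]. ROWS is JSON, a list that holds one entry, the list of rows, each a list of 5 numbers: the shift along the tool's x, y, z in mm, then the turn about the tool's z in degrees, then the opening, from -1 (shut) to 1 (fully open). A call has 1 to 20 rows; each row is the pose to reach, as a shift and turn from the pose commanded when the call began, along the tool's axes at that moment; what a row does not reach only later rows make up. A row lasts 1/10 s, in which the tool goes at most 50 mm and 8.59 degrees, less where a joint would pass 70% of its speed; a pose out of reach is approached as far as the arm can. A call with a gripper value outside its range is refused whole. The fingers move at their own pace and stop on an object; FORCE is the grip in N (left out, the last holds). Time passes only in rows, so rows that repeat a pose let the fingers close. It gives the time, the measured TCP pose, the force, the opening and the grip force at its end, in the units of the state.
- r.read_state(): the state, without advancing time (a new reading comes with each control period).
- r.camera(name): name is "side" or "top"; returns a dict with "image" (384x512x3 uint8, red, green, blue), "vfov" (degrees; the focal length in pixels is half the picture's height over the tangent of half this angle, whatever the lens; pixels are square), "cx", "cy" (the principal point, pixels), "k1" (the pictures are not rectified: a ray, as slopes to the right and down, at radius r is drawn at 1 + k1 r^2 times it, then the intrinsics apply), "eye" and "attitude" of the camera in the world. Camera axes: x right, y down, z forward; pixel columns grow to the right and rows downward; lengths in m; the calibration is good to about 2 mm. A picture is of the moment at which its call begins. There is no depth.
- r.close_job(): hands the job in; it is judged then, once.
The state is a dict: "time": time; "joint_positions": joint angles; "joint_vel": joint speeds; "joint_torque": joint torques, N m; "ee_pos": TCP position; "eef_rot": TCP orientation; "ft_force": force on the tool from outside, world axes, zero at the start; "torque": the same for the moment, N m; "width": finger opening in m; "grip_force": force on a finger pad.
Only numpy, scipy, OpenCV 4.12 (cv2) and the standard library are available. Lean on these libraries where they do the work, as an engineer would, in place of code of your own. Each camera call takes 0.05 s, during which the arm holds its last target. There are 200 camera calls.

## Working session

There is one attempt and no reset: what is moved stays moved. The work goes in short steps, Python scripts to look and compute and a shell command to move; the robot and the scene stay as the last step left them, time stands still between calls to the robot, and variables do not carry over. Pictures are saved under pics/ and viewed, at most 10 in all, crops included, and the job is handed in when it is done.

```bash
mkdir -p pics; python3 - <<'E'
from bench import r
import cv2
for n in("top","side"):
    c=r.camera(n); cv2.imwrite(f"pics/{n}0.png",c["image"][:,:,::-1])
    print({k:v for k,v in c.items() if k!="image"})
s=r.read_state(); print(s)
E
```

```text
{'vfov': 45.55199271475826, 'cx': 260.5797477843421, 'cy': 187.17537033987557, 'k1': 0.059849528408745044, 'eye': array([ 0.42762892, -0.02531321,  1.0399246 ]), 'attitude': array([-0.70253321,  0.70919955, -0.04309173,  0.04032598])}
{'vfov': 43.93368308316613, 'cx': 256.7789876757665, 'cy': 185.9428345728223, 'k1': 0.04425275553276944, 'eye': array([0.15649522, 0.62218427, 0.45492641]), 'attitude': array([-0.22233462,  0.81529019, -0.51219296,  0.15338707])}
{'time': 0.1, 'joint_positions': array([ 1.30042186,  0.33278632, -0.06469522,  1.46083352,  0.02161206,
        1.34990399, -0.08850951]), 'joint_vel': array([ 0.00120611, -0.00318869,  0.0005818 , -0.0031995 ,  0.0013358 ,
        0.00247592, -0.00034719]), 'joint_torque': array([ 1.45974063e-03, -6.24552655e+01,  2.46927794e-02, -3.90723753e+01,
       -6.14782283e-02,  3.65536648e-02,  3.85859289e-05]), 'ee_pos': array([ 0.15318702, -0.60558885,  0.22185883]), 'eef_rot': array([ 9.92335144e-01,  1.23574186e-01, -1.10432926e-04, -6.07737065e-04]), 'ft_force': array([0.33503862, 0.38198151, 0.00891046]), 'torque': array([0.0180815 , 0.03582277, 0.01032249]), 'grip_force': 0.0, 'width': 0.08720666924228326}
```

View pics/top0.png

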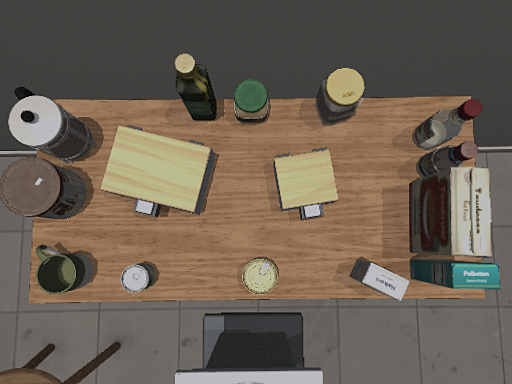

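View pics/side0.png

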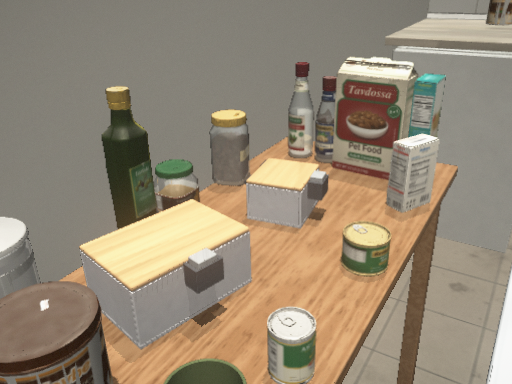

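The top view shows the wide box on the left, with its lid at about (158,170) and its button at (148,208). The small box is at (306,180). In the side view the wide box is the nearer one, button at (205,268).

```bash
cat > h.py <<'E'
import numpy as np, cv2
from scipy.spatial.transform import Rotation as R
def cast(c,uv,z):
    f=192/np.tan(np.radians(c["vfov"])/2)
    d=(np.asarray(uv,float)-[c["cx"],c["cy"]])/f; s=d.copy()
    for _ in range(20): s=d/(1+c["k1"]*(s**2).sum(-1,keepdims=True))
    w=R.from_quat(c["attitude"]).apply(np.c_[s,np.ones(len(s))])
    return c["eye"]+w*((z-c["eye"][2])/w[:,2:])
def project(c,p):
    f=192/np.tan(np.radians(c["vfov"])/2)
    q=R.from_quat(c["attitude"]).inv().apply(np.asarray(p)-c["eye"]); s=q[:,:2]/q[:,2:]
    return s*(1+c["k1"]*(s**2).sum(-1,keepdims=True))*f+[c["cx"],c["cy"]]
E
python3 - <<'E'
from bench import r
from h import *
c=r.camera("top"); im=c["image"]; hsv=cv2.cvtColor(im,cv2.COLOR_RGB2HSV)
np.set_printoptions(precision=4,suppress=True)
print(hsv[170,158],hsv[250,200],hsv[208,148])
m=((hsv[...,2]>175)&(hsv[...,1]>60)&(hsv[...,1]<150)).astype(np.uint8)*255
m[:, :90]=0; m[:120]=0; m[225:]=0; m[:,230:]=0
m=cv2.morphologyEx(m,cv2.MORPH_OPEN,np.ones((5,5)))
k=max(cv2.findContours(m,0,2)[0],key=cv2.contourArea)
b=cv2.boxPoints(cv2.minAreaRect(k)); w=cast(c,b,.098); print(b,w)
print("sides",[np.linalg.norm(w[i]-w[i-1]) for i in range(4)],"centre",w.mean(0))
# button
e=((hsv[...,1]<40)&(hsv[...,2]>130)).astype(np.uint8)*255
e[:, :125]=0;e[:190]=0;e[225:]=0;e[:,175:]=0
k=max(cv2.findContours(e,0,2)[0],key=cv2.contourArea); bb=cv2.boxPoints(cv2.minAreaRect(k))
wb=cast(c,bb,.1035);print("button",bb.mean(0),wb.mean(0),[np.linalg.norm(wb[i]-wb[i-1]) for i in range(4)])
# axes
L=max(((w[i]-w[i-1]) for i in range(4)),key=np.linalg.norm)
y=L/np.linalg.norm(L); y=y if y[1]>0 else -y; x=np.array([y[1],-y[0],0])
o=w.mean(0)*[1,1,0]; print("x axis",x,"yaw deg",np.degrees(np.arctan2(x[1],x[0])),"button pred",o-.0835*x,"seam",o-.0705*x)
# side check
s=r.camera("side"); P=lambda a,bz,z:o+a*x+bz*y+[0,0,z]
pts=[P(-.07,.1,.098),P(-.07,-.1,.098),P(.07,.1,.098),P(.07,-.1,.098),P(-.0835,0,.1035)]
out=s["image"][:,:,::-1].copy()
for q in project(s,pts): cv2.circle(out,tuple(int(v) for v in q.round()),2,(0,0,255),-1)
t=im[:,:,::-1].copy()
for q in project(c,pts): cv2.circle(t,tuple(int(v) for v in q.round()),1,(0,0,255),-1)
cv2.imwrite("pics/chk.png",np.hstack([cv2.resize(t[100:250,80:240],None,fx=2.4,fy=2.4),cv2.resize(out[180:340,70:270],(400,360))]))
E
```

```text
[ 31  57 191] [ 13 116 145] [114   7 194]
[[100.2426 188.2055]
 [115.7395 124.6682]
 [209.457  147.5261]
 [193.9601 211.0635]] [[0.5402 0.3002 0.098 ]
 [0.6737 0.2721 0.098 ]
 [0.6238 0.0766 0.098 ]
 [0.4911 0.108  0.098 ]]
sides [np.float64(0.19835808803046376), np.float64(0.13643929598816898), np.float64(0.20172032135418105), np.float64(0.13641735356699702)] centre [0.5822 0.1892 0.098 ]
button [143.9706 206.6177] [0.5009 0.209  0.1035] [np.float64(0.031145736131951637), np.float64(0.02215484859620262), np.float64(0.03123982419348446), np.float64(0.02215338380979647)]
x axis [ 0.9689 -0.2474  0.    ] yaw deg -14.320876951246808 button pred [0.5013 0.2099 0.    ] seam [0.5139 0.2067 0.    ]
```

View pics/chk.png

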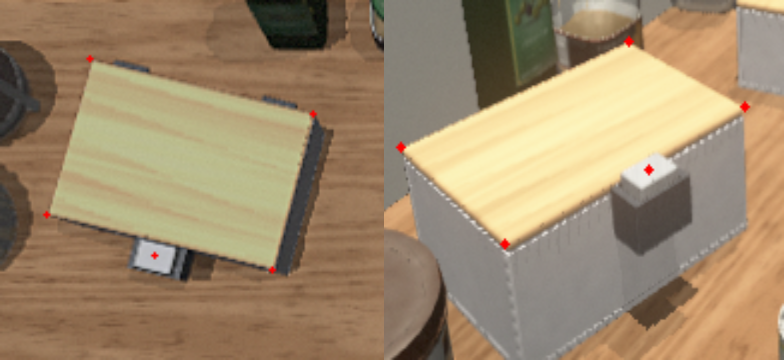

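The projected corners and the button fit both views, with sides of about 137 x 200 mm and a yaw of -14.3°. Next I'll check the tall neighbours and work out the approach in tool axes.

```bash
python3 - <<'E'
from bench import r
from h import *
np.set_printoptions(precision=3,suppress=True)
t,s=r.camera("top"),r.camera("side")
def tri(a,b):
    A,B=t["eye"],s["eye"]; u=cast(t,[a],0)[0]-A; v=cast(s,[b],0)[0]-B
    k=np.linalg.lstsq(np.c_[u,-v],B-A,rcond=None)[0]; p,q=A+k[0]*u,B+k[1]*v
    return (p+q)/2,np.linalg.norm(p-q)
print("bottle top",tri((185,63),(118,92)),"brown jar lid",tri((28,188),(35,320)),"jar yellow",tri((346,86),(229,117)),"clear bottle",tri((471,110),(302,68)),"petfood",tri((471,170),(390,66)))
st=r.read_state(); Rt=R.from_quat(st["eef_rot"]); p=st["ee_pos"]
print(Rt.as_matrix())
for w in ([.153,-.606,.34],[.45,-.3,.34],[.5139,.2067,.34],[.5139,.2067,.16]): print(w,Rt.inv().apply(np.array(w)-p)*1000)
E
```

```text
bottle top (array([0.737, 0.1  , 0.27 ]), np.float64(0.0016395093059053613)) brown jar lid (array([0.537, 0.424, 0.141]), np.float64(0.001097010930880074)) jar yellow (array([ 0.737, -0.203,  0.146]), np.float64(0.0007458533507005643)) clear bottle (array([ 0.664, -0.413,  0.219]), np.float64(0.0032373925632759263)) petfood (array([ 0.504, -0.41 ,  0.239]), np.float64(0.09324371916684106))
[[ 0.969  0.245 -0.   ]
 [ 0.245 -0.969  0.   ]
 [-0.    -0.    -1.   ]]
[0.153, -0.606, 0.34] [  -0.328    0.082 -117.696]
[0.45, -0.3, 0.34] [ 362.659 -223.716 -117.613]
[0.5139, 0.2067, 0.34] [ 548.899 -699.261 -117.422]
[0.5139, 0.2067, 0.16] [ 548.903 -699.187   62.578]
```

The oil bottle (top at 0.737, 0.100, z 0.27) and the brown jar both clear the path. I'll go above the seam now.

```bash
python3 -m crank '[[[0,0,-50,0,-1],[0,0,-100,0,-1],[45,-28,-118,0,-1],[90,-56,-118,0,-1],[135,-84,-118,0,-1],[180,-112,-118,0,-1],[225,-140,-118,0,-1],[270,-168,-118,0,-1],[315,-196,-118,0,-1],[362,-224,-118,0,-1],[380,-270,-118,0,-1],[398,-315,-118,0,-1],[416,-361,-118,0,-1],[434,-406,-118,0,-1],[452,-452,-118,5,-1],[470,-497,-118,13,-1],[488,-543,-118,21,-1],[506,-588,-118,28.5,-1],[530,-650,-118,28.5,-1],[549,-699,-118,28.5,-1]]]' 20
python3 - <<'E'
from bench import r
from h import *
np.set_printoptions(precision=4,suppress=True)
st=r.read_state(); Rt=R.from_quat(st["eef_rot"]);print(st["ee_pos"],Rt.as_matrix()[:,0],st["joint_positions"])
for z in (.34,.125): print(Rt.inv().apply(np.array([.5139,.2067,z])-st["ee_pos"])*1000)
E
```

```text
time: 2.3
ee_pos: [0.5074, 0.1525, 0.3408]
eef_rot: [0.992, -0.126, 0.0, 0.0]
ft_force: [0.2, -0.6, 0.3]
width: 0.0005
grip_force: 0.0
[0.5074 0.1525 0.3408] [ 0.9683 -0.2496  0.001 ] [ 0.3255  0.1507 -0.7866  1.4773  0.1073  1.5568 -2.2799]
[ -7.1914 -54.1084   0.827 ]
[ -7.4084 -54.1296 215.8269]
```

```bash
python3 -m crank '[[[0,0,0,0,-1],[0,0,0,0,-1],[0,0,0,0,-1]]]'
python3 - <<'E'
from bench import r
from h import *
np.set_printoptions(precision=4,suppress=True)
st=r.read_state(); Rt=R.from_quat(st["eef_rot"]);print(st["ee_pos"],Rt.as_matrix()[:,0])
for z in (.125,): print(Rt.inv().apply(np.array([.5139,.2067,z])-st["ee_pos"])*1000)
E
```

```text
time: 2.6
ee_pos: [0.5076, 0.1497, 0.3404]
eef_rot: [0.992, -0.125, -0.0, 0.0]
ft_force: [-0.2, 0.0, 0.6]
width: 0.0005
grip_force: 0.0
[0.5076 0.1497 0.3404] [ 0.9686 -0.2486  0.    ]
[ -8.0871 -56.9266 215.3447]
```

```bash
python3 -m crank '[[[-4,-28,20,0,-1],[-8,-57,60,0,-1],[-8,-57,100,0,-1],[-8,-57,140,0,-1],[-8,-57,180,0,-1],[-8,-57,205,0,-1],[-8,-57,215,0,-1],[-8,-57,215,0,-1],[-8,-57,215,0,-1]]]'
python3 - <<'E'
from bench import r
from h import *
np.set_printoptions(precision=4,suppress=True)
st=r.read_state(); Rt=R.from_quat(st["eef_rot"]);print(st["ee_pos"],Rt.inv().apply(np.array([.5139,.2067,.098])-st["ee_pos"])*1000)
a=[cv2.resize(r.camera(n)["image"][y:y+170,x:x+200,::-1],(400,340)) for n,x,y in(("top",60,90),("side",90,170))]
cv2.imwrite("pics/near.png",np.hstack(a))
E
```

```text
time: 3.5
ee_pos: [0.5147, 0.2079, 0.127]
eef_rot: [0.992, -0.125, 0.001, -0.0]
ft_force: [0.7, -0.3, 1.0]
width: 0.0002
grip_force: 0.0
[0.5147 0.2079 0.127 ] [-0.5093  1.3734 28.9644]
```

View pics/near.png

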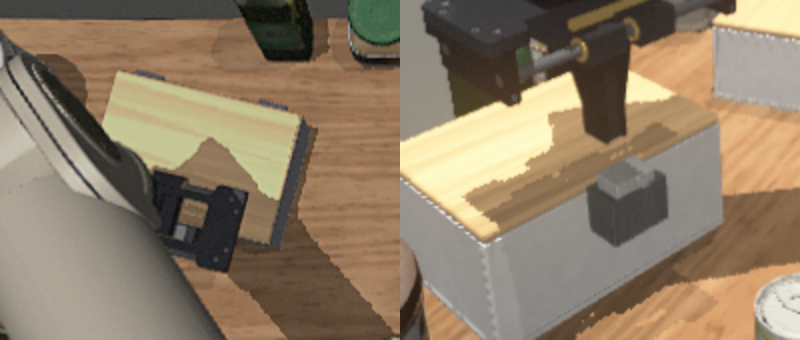

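The crop shows the shut fingers ending at about (605,140), just over the seam behind the button at (625,178). That matches the readings, so I'll press slowly.

```bash
python3 -m crank '[[[-1,0,10,0,-1],[-1,0,18,0,-1],[-1,0,21,0,-1],[-1,0,24,0,-1],[-1,0,26,0,-1],[-1,0,27,0,-1],[-1,0,27,0,-1],[-1,0,27,0,-1]]]'
```

```text
time: 4.4
ee_pos: [0.5129, 0.2085, 0.0986]
eef_rot: [0.992, -0.124, 0.0, -0.0]
ft_force: [-1.5, -1.0, 1.3]
width: 0.0005
grip_force: 0.8
```

```bash
python3 -m crank '[[[0,0,1,0,-1],[0,0,1,0,-1],[0,0,2,0,-1],[0,0,2,0,-1]]]'
```

```text
time: 4.8
ee_pos: [0.5129, 0.2087, 0.0971]
eef_rot: [0.992, -0.124, 0.0, -0.0]
ft_force: [-2.8, -1.5, 8.0]
width: 0.0009
grip_force: 3.7
```

At 8 N the fingers are on the lid with the button down. I'll slide inward along the lid while still holding it.

```bash
python3 -m crank '[[[4,0,0,0,-1],[8,0,0,0,-1],[13,0,0,0,-1],[18,0,0,0,-1],[23,0,0,0,-1],[28,0,0,0,-1],[28,0,0,0,-1]]]'
```

```text
time: 5.5
ee_pos: [0.54, 0.2027, 0.0973]
eef_rot: [0.992, -0.124, 0.0, -0.001]
ft_force: [-4.0, 0.6, 9.9]
width: 0.0004
grip_force: 4.8
```

```bash
python3 -m crank '[[[0,0,-3,0,-1],[0.4,0,-6,0,-1],[1,0,-11,0,-1],[2,0,-15,0,-1],[3,0,-20,0,-1],[4,0,-25,0,-1],[5,0,-29,0,-1],[7,0,-34,0,-1],[8.6,0,-38,0,-1],[10.5,0,-43,0,-1],[12.6,0,-47,0,-1],[12.6,0,-47,0,-1]]]'
python3 - <<'E'
from bench import r
from h import *
a=[cv2.resize(r.camera(n)["image"][y:y+170,x:x+200,::-1],(400,340)) for n,x,y in(("top",60,90),("side",90,170))]
cv2.imwrite("pics/up1.png",np.hstack(a))
E
```

```text
time: 6.7
ee_pos: [0.5526, 0.1983, 0.1441]
eef_rot: [0.992, -0.125, 0.0, -0.0]
ft_force: [-0.6, 0.4, 0.8]
width: 0.0009
grip_force: 0.6
```

View pics/up1.png

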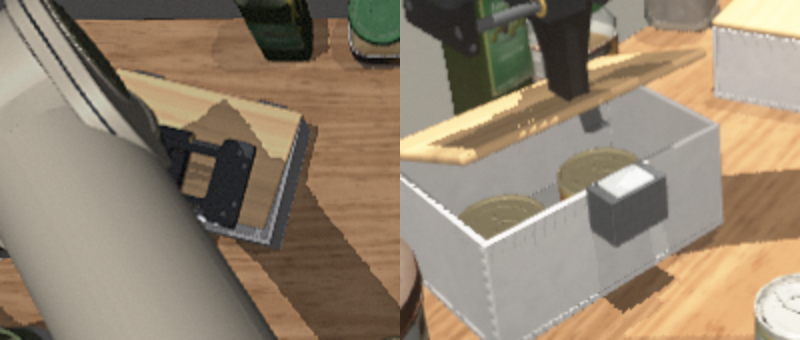

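The lid is about 0.4 rad up, resting against the fingertips, and the button at (628,182) stays down. Following the arc on.

```bash
python3 -m crank '[[[2.2,0,-4.2,0,-1],[6,0,-10.4,0,-1],[9.3,0,-15.4,0,-1],[13,0,-20.3,0,-1],[16.7,0,-25,0,-1],[20.8,0,-29.3,0,-1],[25,0,-33.6,0,-1],[29.5,0,-37.6,0,-1],[34,0,-41.4,0,-1],[39,0,-45,0,-1],[44,0,-48,0,-1],[49,0,-51,0,-1],[49,0,-51,0,-1]]]'
python3 - <<'E'
from bench import r
from h import *
a=[cv2.resize(r.camera(n)["image"][y:y+170,x:x+200,::-1],(400,340)) for n,x,y in(("top",60,60),("side",90,120))]
cv2.imwrite("pics/up2.png",np.hstack(a))
E
```

```text
time: 8.1
ee_pos: [0.6004, 0.186, 0.1948]
eef_rot: [0.992, -0.125, 0.0, -0.0]
ft_force: [0.3, -0.6, 0.4]
width: 0.0006
grip_force: 0.4
```

View pics/up2.png

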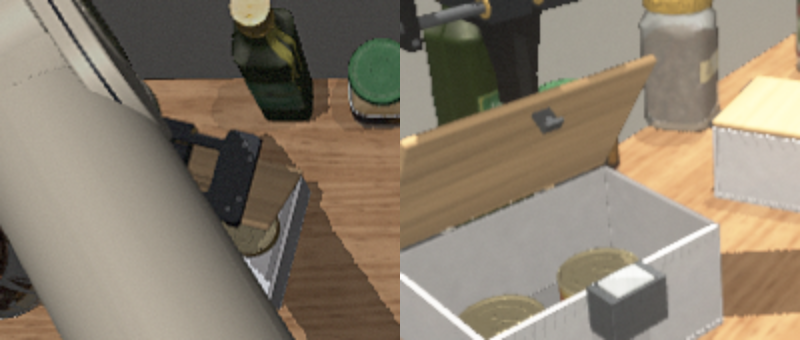

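The lid is at about 1.0 rad and still held; the dark piece is its catch hook. Now the rest of the arc, then off a little and straight up.

```bash
python3 -m crank '[[[5.3,0,-2.8,0,-1],[10.8,0,-5.2,0,-1],[16.4,0,-7.5,0,-1],[22,0,-9.4,0,-1],[28,0,-11,0,-1],[34,0,-12.4,0,-1],[37,0,-14,0,-1],[40,0,-18,0,-1],[40,0,-30,0,-1],[40,0,-50,0,-1],[40,0,-75,0,-1],[40,0,-100,0,-1],[40,0,-120,0,-1],[40,0,-120,0,-1],[40,0,-120,0,-1]]]'
python3 - <<'E'
from bench import r
from h import *
a=[cv2.resize(r.camera(n)["image"][y:y+h,x:x+w,::-1],(400,340)) for n,x,y,w,h in(("top",60,60,200,170),("side",50,50,300,255))]
cv2.imwrite("pics/up3.png",np.hstack(a))
E
```

```text
time: 9.7
ee_pos: [0.6382, 0.1768, 0.3152]
eef_rot: [0.992, -0.124, 0.0, -0.0]
ft_force: [0.1, -0.6, -0.8]
width: 0.0001
grip_force: 0.0
```

View pics/up3.png

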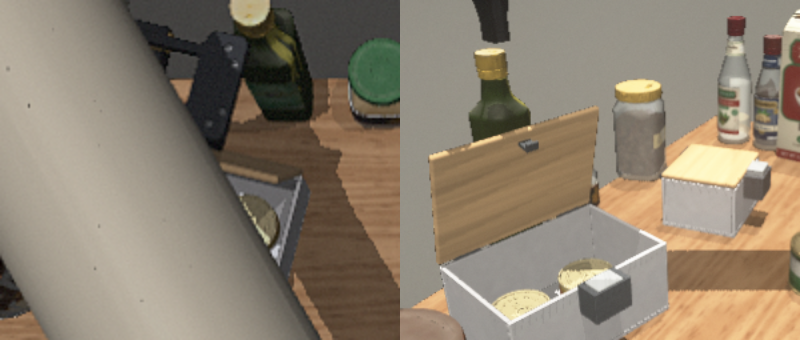

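The lid stands open, its top edge running from (431,155) to (597,108) in the crop, and the small box is shut. I'll check the angle against the geometry before handing in.

```bash
python3 - <<'E'
from bench import r
from h import *
s=r.camera("side"); o=np.array([.5822,.1892,0]); x=np.array([.969,-.247,0]); y=np.array([.247,.969,0])
for th in (1.1,1.2,1.3):
    P=[o+(.07-.14*np.cos(th)+h*np.sin(th))*x+b*y+[0,0,.09+.14*np.sin(th)+h*np.cos(th)] for b in(.1,-.1) for h in (0,.008)]
    print(th,project(s,P).round(1).tolist())
print("measured about [73,166],[198,131]")
E
```

```text
1.1 [[84.1, 182.7], [80.8, 178.3], [212.0, 140.8], [208.8, 137.4]]
1.2 [[78.4, 175.4], [75.1, 171.6], [206.3, 135.2], [203.0, 132.3]]
1.3 [[72.8, 169.2], [69.6, 165.9], [200.5, 130.5], [197.2, 128.0]]
measured about [73,166],[198,131]
```

The lid reads as 1.3 rad, fully open, and the arm is clear.

```bash
python3 -c "
from bench import r
print(r.close_job())"
```

```text
the job is handed in; nothing more can be done
None
```

The wide box is open: I pressed its catch, held the lid all the way up to its stop at about 1.3 rad (measured in the side view), left the small box shut and the arm clear, and handed the job in; no verdict came back.

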